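# Count off and cap an ingredient canister, keeping the outer cover in hand

## Robot

A 7-joint arm with a two-finger parallel gripper is mounted at the origin on the work surface. World frame = base frame: x ahead of the robot, y to its left, z up, the work surface at z = 0. Lengths are in m, angles in rad, forces in N, time in s.
With the tool pointing down it reaches from about 0.425 to 0.925 m from the base axis. Payload 6.8 kg.
Tool frame: the origin (TCP) lies at the very end of the fingers, on their centre line; the grasp point (between the pads) lies 19 mm behind it; y points along the fingers, x is the direction in which the jaws open and shut, and the axes are right-handed (so a half turn about y gives the same grasp; the last joint's range is limited). The gripper opens to 85 mm and grips with 20 to 120 N. Pads are 22 mm wide; open, the fingers measure 114 mm over their backs; the gripper's body (76 mm by 85 mm) begins 54 mm behind the grasp point. The pads swing forward as they close: fully open they stand 13 mm farther back than shut.
Start: joints at [1.195, 0.477, 0.022, 1.555, -0.011, 1.109, -0.083], TCP at [0.179, -0.651, 0.231] pointing down, gripper open.
Joint ranges: [-2.96, 2.96], [-0.34, 2.1], [-1.41, 1.46], [0.24, 2.44], [-1.37, 4.51], [0.17, 1.92], [-2.96, 2.96]. Speed limits (rad/s): [2.39, 2.39, 3.14, 3.14, 3.14, 3.14, 3.14].

## Interface

Orientations are given as a rotation vector (axis times angle).
In Python, from bench import r, imaging gives the robot as it stands.
- The arm moves only by the shell command python3 -m jog 'ROWS' [FORCE]. ROWS is text: rows parted by semicolons, each of 7 numbers parted by spaces: the turn, a rotation vector about the tool's x, y, z in degrees, then the shift along the tool's x, y, z in mm, then the opening, from 0 (shut) to 1 (fully open). A call has exactly 5 rows; each row shifts and turns the commanded pose from where the row before left it, along the tool's axes as they then stand; what a row does not reach is not made up. A row lasts 1/12 s, in which the tool goes at most 41.7 mm and 7.16 degrees, less where a joint would pass 70% of its speed; a pose out of reach is approached as far as the arm can. A call with a gripper value outside its range is refused whole. The fingers move at their own pace and stop on an object; FORCE is the grip in N (left out, the last holds). Time passes only in rows, so rows that do not move let the fingers close, or fill a call up. It gives the time, the measured TCP pose, the force and the opening at its end, in the units of the state.
- r.get_obs(): the state, without advancing time (a new reading comes with each control period).
- imaging.grab_frame(name): name is "scene" or "top"; returns a dict with "color" (420x560x3 uint8, red, green, blue), "z_map" (420x560 float32, m along the optical axis (not along the pixel's ray), 0 where there is no reading), "fx", "fy", "cx", "cy" (pixels), "world_to_cam" (4x4, takes a point from world to camera coordinates). Camera axes: x right, y up, looking along -z (the intrinsics and any distortion apply to the point x, -y, -z); pixel columns grow to the right and rows downward; lengths in m; the calibration is good to about 2 mm. A picture is of the moment at which its call begins.
- r.hand_in(): hands the job in, once; it reports no verdict.
The state is a dict: "clock": time; "joints": joint angles; "qvel": joint speeds; "tau": joint torques, N m; "tcp_pos": TCP position; "orientation": TCP orientation; "contact_force": force on the tool from outside, world axes, zero at the start; "moment": the same for the moment, N m; "grip_width": finger opening in m.
Only numpy, scipy, OpenCV 4.12 (cv2) and the standard library are available. Lean on these libraries where they do the work, as an engineer would, in place of code of your own. Each camera call takes 0.05 s, during which the arm holds its last target.

## Task

Log the canister on the grey tally counter: swing its sprung lever all the way to the stop and let it spring back. Then lift the nested pair of lids together by the tall red knob of the inner lid, set them gently on the open green canister so that the white inner lid is fully seated in its mouth, let go, and lift the blue outer lid alone by its yellow collar, leaving the inner lid seated. Finish while still holding the outer lid level in the gripper, about 10 cm clear above where it sat on the canister, ready for the next canister; do not shift the canister or disturb the bowl, the timer or the ramekin.

Things in the scene. Friction and masses are not known exactly. Their poses are not given: they have to be found in the camera images.
- tub: Open round green enamelled canister, loose, 98 mm outer diameter, 90 mm tall, mouth 90 mm inner diameter (wall 4 mm), empty, 0.8 kg give or take. Origin: centre of its underside; z up. It stands on the steel table.
- tub_mouth (a point): Centre of the canister's mouth, at rim height (90 mm above its underside).
- board: Round wooden board, fixed, 140 mm diameter, 12 mm thick, on which the nested lids lie at the start. Origin: centre of its underside.
- inner_lid: White inner lid, loose, about 0.12 kg. Origin: centre of its underside; z up. Plug 18 mm deep, 80 mm diameter tapering to 72 mm at the foot, that enters the canister's mouth; above it a flange, 104 mm diameter, 4 mm thick, that rests on the rim; in the middle an upright round red knob, 20 mm diameter, top 84 mm above the origin. Seated, its origin is 18 mm below the rim.
- knob_top (a point): Centre of the top of the inner lid's red knob.
- outer_lid: Blue outer lid, loose, about 0.13 kg, lying on the inner lid's flange. Origin: centre of its plate's underside, 22 mm above the inner lid's origin when nested; z up. Plate 116 mm diameter, 4 mm thick; skirt 10 mm deep, 3 mm wall, hanging round the flange with 3 mm play. On top a yellow tube collar, 44 mm outside, 32 mm inside diameter, 4 to 32 mm above the origin.
- collar_top (a point): Centre of the top of the yellow collar (32 mm above the outer lid's origin). The red knob passes up through the collar with 6 mm play and stands 30 mm proud of it: lifting by the knob carries both lids, lifting by the collar takes the outer lid alone.
- counter: Grey tally counter, fixed to the table: box 100 mm (x) by 90 mm (y) by 50 mm tall with a window in its front (its -x side). Origin: centre of its underside.
- pivot (a point): The lever's upright pivot axis, at the centre of the counter's top face (50 mm above the table). Axes parallel to the counter's.
- post_top (a point): Centre of the top of the lever's upright round orange thumb post: 14 mm diameter, 65 mm from the pivot axis, top 98 mm above the table; the flat steel arm below it ends 60 mm above the table, so the post is free from 60 to 98 mm.
- lever (a joint): Angle of the sprung lever about the upright pivot, rad: 0 at rest, 1.1 at the stop, growing counter-clockwise seen from above. The arm points from the pivot along the counter's direction pi - 0.55 + angle (from its own +x, counter-clockwise), so the post swings across the front. Spring about 1 N at the post at rest, 3 N at the stop; it springs back when let go.
- bowl: Small steel bowl, 110 mm across, 50 mm tall, bystander. Origin: centre of its underside.
- timer: Round white kitchen timer with black dial, 64 mm diameter, 44 mm tall, bystander. Origin: centre of its underside.
- ramekin: White ceramic ramekin, 68 mm across, 45 mm tall, bystander. Origin: centre of its underside.
Things that resemble listed ones, but are neither listed nor needed, are in the scene too. What is shaped like the tub but purple is not meant. What is shaped like the counter but purple is not meant.

How it is judged:
On the way, in this order (a step that is already met when the one before it is completed fails the run):
1. the tally lever is swung to its stop (within 0.08 rad) (value of joint lever above 1.02 rad), for 0.05 s.
2. the lever is let go and has sprung back (value of joint lever below 0.1 rad), for 0.1 s.
3. the nested lids sit on the canister, inner lid seated, knob let go (z of inner_lid in the frame of tub between 0.068 and 0.075 m and horizontal distance between inner_lid and tub below 0.008 m and z of outer_lid in the frame of inner_lid below 0.026 m and contact force between the fingers and inner_lid below 0.3 N), for 0.2 s.
At the end, for the whole second after the job is handed in: Canister upright, inner lid seated (flange on rim within 3 mm, centred within 8 mm, level); lever back at rest; outer lid held still by the fingers alone, at least 70 mm above where it sat (origin over 164 mm above the table), level within 0.2 rad, touching nothing else (z of inner_lid in the frame of tub between 0.068 and 0.075 m and horizontal distance between inner_lid and tub below 0.008 m and angle between the z axis of inner_lid and the z axis of tub, either way round below 0.06 rad and angle between tub's own z axis and vertical below 0.05 rad and height (world z) of tub below 0.004 m and height (world z) of outer_lid above 0.164 m and angle between outer_lid's own z axis and vertical below 0.2 rad and contact force between the fingers and outer_lid above 1 N and contact force between each of outer_lid, the fingers and inner_lid below 0.05 N and contact force between outer_lid and tub below 0.05 N and contact force between outer_lid and counter below 0.05 N and linear speed of outer_lid below 0.03 m/s and value of joint lever below 0.1 rad); the arm keeps its last pose, push and grip.
It fails at once if the outer lid comes off (10 mm or more) while the inner lid is not seated in the canister, or the inner lid is pulled out with it (distance between outer_lid and inner_lid above 0.032 m and not (z of inner_lid in the frame of tub between 0.066 and 0.077 m and horizontal distance between inner_lid and tub below 0.01 m)).
It fails at once if the lids are dropped: the inner lid moves faster than 0.5 m/s with no finger on it (linear speed of inner_lid above 0.5 m/s and contact force between the fingers and inner_lid below 0.05 N).
It fails at once if the canister is shifted by more than 30 mm or tipped (distance of tub from where it was at the start of the episode above 0.03 m or angle between tub's own z axis and vertical above 0.3 rad).
It fails at once if the bowl, the timer or the ramekin is moved by more than 25 mm (distance of any of bowl, timer, ramekin from where it was at the start of the episode above 0.025 m).
It also fails if it takes over 72 s, if anything falls off the work surface, if the arm or the gripper's body presses on something with over 40 N, if the wrist force passes 120 N, or if a joint passes its speed limit or range.

## Working session

There is one attempt and no reset: what is moved stays moved. The work goes in short steps, Python scripts to look and compute and a shell command to move; the robot and the scene stay as the last step left them, time stands still between calls to the robot, and variables do not carry over. Pictures are saved under pics/ and viewed, and the job is handed in when it is done.

```bash
ls; mkdir -p pics
python3 - <<'E'
from bench import r, imaging
import cv2,numpy as np,pickle
print(r.get_obs())
for n in("scene","top"):
    f=imaging.grab_frame(n); pickle.dump(f,open(f"{n}.pkl","wb"))
    cv2.imwrite(f"pics/{n}0.png",f["color"][:,:,::-1]); print(n,f["fx"],f["fy"],f["cx"],f["cy"],f["world_to_cam"], [k for k in f])
E
```

```text
pics
{'clock': 0.0, 'joints': array([ 1.19492858,  0.47781063,  0.02234064,  1.55645956, -0.01152187,
        1.10927955, -0.08312623]), 'qvel': array([ 4.80213235e-04, -3.45501945e-04,  4.07739300e-04,  1.57994218e-04,
        5.28065588e-05,  6.03269280e-04,  3.51956128e-04]), 'tau': array([ 5.58980501e-04, -5.96448755e+01,  1.60841726e+00, -2.81204009e+01,
        1.25589242e-02,  9.09518480e-03, -6.47692545e-06]), 'tcp_pos': array([ 0.17842572, -0.65037741,  0.23031523]), 'orientation': array([-1.32299722,  1.01084008, -1.00830508]), 'contact_force': array([-0.33680235,  0.04000822, -0.26938669]), 'moment': array([-0.00600022, -0.00603906, -0.01234669]), 'grip_width': 0.08527744437681661}
scene 397.8243565183057 397.8243565183057 282.47080971682055 211.68939822223268 [[ 0.02711913  0.99949397 -0.01662393  0.00584124]
 [-0.63828801  0.03011232  0.76920847  0.27419452]
 [ 0.76931981 -0.01024941  0.63878163 -1.37233615]
 [ 0.          0.          0.          1.        ]] ['color', 'z_map', 'fx', 'fy', 'cx', 'cy', 'world_to_cam']
top 411.707439886965 411.707439886965 279.17345819284833 203.7868538584497 [[-0.01551858 -0.99987595  0.00269235 -0.02777889]
 [ 0.98577855 -0.01484904  0.16739223 -0.55949248]
 [-0.16733149  0.00525175  0.9858867  -1.12999494]
 [ 0.          0.          0.          1.        ]] ['color', 'z_map', 'fx', 'fy', 'cx', 'cy', 'world_to_cam']
```

View pics/scene0.png

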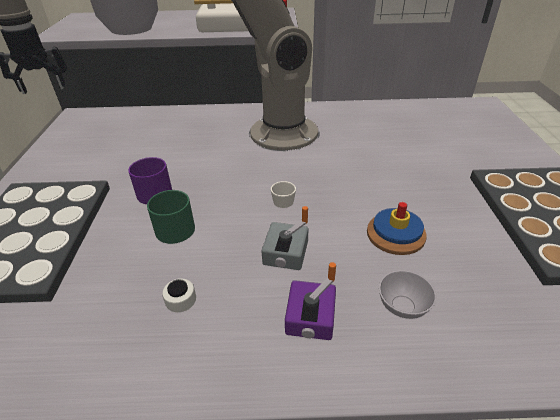

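View pics/top0.png

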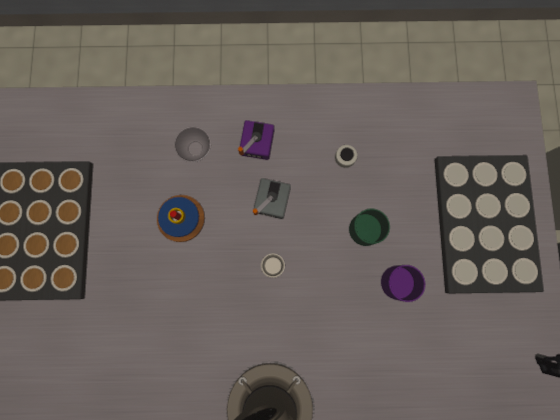

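Top image candidates: green canister (370,228) versus purple (403,283), so the green one is meant. Grey counter (272,198) versus purple (257,140), so the grey one is meant. The lids are at (180,218), bowl (192,145), timer (346,156) and ramekin (273,265). I'll enlarge to confirm and measure.

```bash
cat > h.py <<'E'
import numpy as np,cv2
from scipy.optimize import least_squares
def cloud(f):
    z=f["z_map"]; v,u=np.mgrid[0:z.shape[0],0:z.shape[1]]
    c=np.stack([(u-f["cx"])/f["fx"]*z,-(v-f["cy"])/f["fy"]*z,-z,np.ones_like(z)],-1)
    w=c@np.linalg.inv(f["world_to_cam"]).T
    w=w[...,:3]; w[z<=0]=np.nan
    return w
def proj(f,p):
    c=f["world_to_cam"]@np.r_[p,1]; return (f["cx"]+f["fx"]*c[0]/-c[2], f["cy"]+f["fy"]*-c[1]/-c[2])
def circ(p,r=None):
    p=p[:,:2]
    if r is None: fun=lambda q:np.hypot(*(p-q[:2]).T)-q[2]; x0=[*p.mean(0),.03]
    else: fun=lambda q:np.hypot(*(p-q[:2]).T)-r; x0=p.mean(0)
    s=least_squares(fun,x0,loss='soft_l1',f_scale=.002); return s.x
def masks(f):
    h=cv2.cvtColor(f["color"],cv2.COLOR_RGB2HSV).astype(int); return h[...,0],h[...,1],h[...,2]
E
python3 - <<'E'
import pickle,numpy as np,cv2
from h import *
for n in("scene","top"):
    f=pickle.load(open(n+".pkl","rb")); w=cloud(f); H,S,V=masks(f)
    reg=(w[...,0]>.3)&(w[...,0]<.95)&(abs(w[...,1])<.33)
    print(n)
    def rep(name,m,zmin=0.01):
        m=m&reg&(w[...,2]>zmin); p=w[m]
        if len(p)==0: print(name,'none');return
        print(name,len(p),'min',p.min(0).round(3),'max',p.max(0).round(3),'med',np.median(p,0).round(3)); return p
    rep('green',(H>60)&(H<90)&(S>90)); rep('blue',(H>98)&(H<118)&(S>150)); 
    rep('yellow',(H>18)&(H<32)&(S>150)); rep('red',((H<5)|(H>175))&(S>180))
    rep('orange',(H>5)&(H<15)&(S>180),.05); 
    rep('high',w[...,2]>.01)
f=pickle.load(open("top.pkl","rb"));c=f["color"][:,:,::-1]
cv2.imwrite("pics/crop1.png",np.hstack([cv2.resize(c[110:250,130:300],None,fx=3,fy=3)[:420],]))
cv2.imwrite("pics/crop2.png",cv2.resize(c[110:310,240:430],None,fx=3,fy=3))
f=pickle.load(open("scene.pkl","rb"));c=f["color"][:,:,::-1]
cv2.imwrite("pics/crop3.png",cv2.resize(c[180:340,130:440],None,fx=2.5,fy=2.5))
E
```

```text
scene
green 607 min [ 0.438 -0.33   0.01 ] max [ 0.538 -0.239  0.092] med [ 0.517 -0.288  0.058]
blue 837 min [0.475 0.197 0.025] max [0.587 0.311 0.041] med [0.55  0.244 0.037]
yellow 238 min [0.509 0.234 0.038] max [0.552 0.276 0.068] med [0.543 0.249 0.057]
red 101 min [0.523 0.245 0.059] max [0.54  0.263 0.097] med [0.535 0.253 0.084]
orange 163 min [0.524 0.025 0.058] max [0.717 0.263 0.1  ] med [0.708 0.067 0.083]
high 11610 min [ 0.316 -0.33   0.01 ] max [0.817 0.324 0.1  ] med [0.62  0.018 0.044]
top
green 72 min [ 0.44  -0.313  0.01 ] max [ 0.529 -0.24   0.094] med [ 0.462 -0.253  0.089]
blue 890 min [0.475 0.199 0.03 ] max [0.582 0.31  0.046] med [0.524 0.25  0.037]
yellow 109 min [0.508 0.233 0.031] max [0.549 0.283 0.091] med [0.525 0.249 0.063]
red 34 min [0.52  0.246 0.087] max [0.535 0.262 0.1  ] med [0.527 0.254 0.095]
orange 50 min [0.524 0.027 0.05 ] max [0.713 0.27  0.101] med [0.621 0.069 0.095]
high 5817 min [ 0.313 -0.33   0.01 ] max [0.814 0.322 0.101] med [0.578 0.03  0.044]
```

```bash
sleep 1; ls pics
```

```text
crop1.png
crop2.png
crop3.png
scene0.png
top0.png
```

View pics/crop3.png

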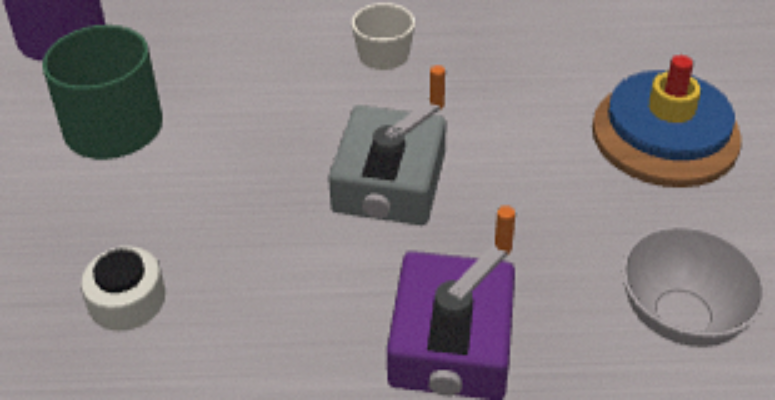

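View pics/crop1.png

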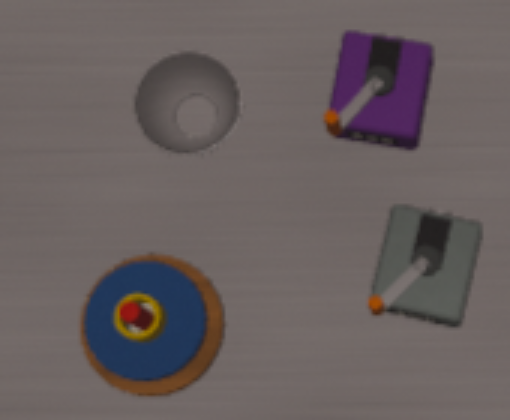

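Confirmed: the grey counter's orange post (top ~(256,211)), the green canister and the lid stack. Now the precise fits.

```bash
python3 - <<'E'
import pickle,numpy as np,cv2
from h import *
for n in("scene","top"):
    f=pickle.load(open(n+".pkl","rb")); w=cloud(f); H,S,V=masks(f); X,Y,Z=w[...,0],w[...,1],w[...,2]
    print(n)
    reg=lambda x0,x1,y0,y1,z0,z1:(X>x0)&(X<x1)&(Y>y0)&(Y<y1)&(Z>z0)&(Z<z1)
    m=reg(.42,.56,-.34,-.22,.082,.096); p=w[m]; print('canister rim',len(p),circ(p,.047),circ(p))
    m=reg(.42,.56,-.34,-.22,.012,.088);p=w[m]; q=p; 
    m=reg(.46,.6,.18,.33,.03,.043)&(H>98)&(H<118); p=w[m]
    print('blue minmax centre',(np.percentile(p,[.5,99.5],axis=0).mean(0)).round(4))
    m=reg(.49,.57,.22,.29,.055,.068)&(H>18)&(H<32);p=w[m];print('collar',len(p),circ(p,.019))
    m=reg(.5,.56,.23,.28,.07,.1)&((H<5)|(H>175)|(S>200));p=w[m];print('knob',len(p),p[:,:2].mean(0),circ(p,.010), p[:,2].max())
    m=reg(.45,.68,-.07,.12,.046,.053);m&=(S<60);pix=w[m];
    rect=cv2.minAreaRect((pix[:,:2]*1000).astype(np.float32));print('counter top',rect,len(pix))
    m=reg(.45,.6,.0,.12,.064,.101)&(H<18)&(S>150);p=w[m];print('post',len(p),p.mean(0),circ(p,.007),p[p[:,2]>.094].mean(0))
    for nm,b,r in(('ramekin',(.36,.5,-.03,.09,.038,.05),.03),('timer',(.6,.75,-.3,-.14,.036,.05),.028),('bowl',(.6,.75,.13,.32,.042,.055),.054),('purple can',(.3,.42,-.45,-.25,.08,.098),.047)):
        p=w[reg(*b)]; print(nm,len(p),circ(p,r) if len(p)>5 else '')
E
sed -n 1,5p /dev/null; python3 -m jog --help 2>&1 | head -20
```

```text
scene
canister rim 339 [ 0.48859099 -0.28745654] [ 0.48861493 -0.28745958  0.04678875]
blue minmax centre [0.5293 0.2547 0.0353]
collar 141 [0.5301293  0.25469643]
knob 105 [0.53299462 0.25380945] [0.52727002 0.25607004] 0.09733115038563278
counter top ((579.8032836914062, -14.95480728149414), (88.79654693603516, 100.68646240234375), 75.6692123413086) 999
post 78 [0.53700818 0.03109923 0.08443796] [0.53233487 0.03176098] [0.53484068 0.03119176 0.09697489]
ramekin 81 [ 0.38754872 -0.01302063]
timer 289 [ 0.69221359 -0.21805808]
bowl 336 [0.74382505 0.21556099]
purple can 224 [ 0.33343377 -0.37252619]
top
canister rim 191 [ 0.48806412 -0.28818474] [ 0.48806292 -0.28819435  0.04666163]
blue minmax centre [0.5276 0.2546 0.0365]
collar 83 [0.52923138 0.25394133]
knob 53 [0.52839965 0.25288083] [0.5305002  0.25503048] 0.09970733751260075
counter top ((579.8194580078125, -16.061763763427734), (88.38749694824219, 97.77992248535156), 75.90457916259766) 752
post 21 [0.53211135 0.03120489 0.09262443] [0.53564225 0.02904202] [0.53321579 0.0307077  0.09721712]
ramekin 62 [ 0.3876093  -0.01425451]
timer 164 [ 0.71798983 -0.21694212]
bowl 101 [0.7437698  0.21466401]
purple can 179 [ 0.33304132 -0.37325047]
$: bad value
```

```bash
cat >> h.py <<'E'
from scipy.spatial.transform import Rotation as R
def plan(goal,o=None,xdir=None):
    """shift in tool mm to goal, and tool axes; xdir: wanted jaw direction angle (deg) -> yaw needed about tool y"""
    from bench import r
    o=o or r.get_obs(); M=R.from_rotvec(o["orientation"]).as_matrix()
    print('t',round(o["clock"],2),'tcp',o["tcp_pos"].round(4),'w',round(o["grip_width"],4),'F',o["contact_force"].round(1),'j',o["joints"].round(2))
    print('axes x',M[:,0].round(3),'y',M[:,1].round(3),'z',M[:,2].round(3))
    if goal is not None: print('shift tool mm',(M.T@(np.array(goal)-o["tcp_pos"])*1000).round(1))
    M2=np.array([M[:,2],M[:,0],M[:,1]])
    # fix tilt: rotvec in tool frame taking y axis to -z
    y=M[:,1]; a=np.cross(y,[0,0,-1]); print('tilt fix deg (tool)',np.degrees(M.T@a).round(2), 'jaw yaw',np.degrees(np.arctan2(M[1,0],M[0,0])).round(1))
E
python3 - <<'E'
from h import *
plan([.56,.07,.2])
E
```

```text
t 0.1 tcp [ 0.1784 -0.6504  0.2304] w 0.0855 F [-0.5 -0.   0.1] j [ 1.19  0.48  0.02  1.56 -0.01  1.11 -0.08]
axes x [ 0.265 -0.964 -0.002] y [-0.001  0.002 -1.   ] z [ 0.964  0.265 -0.   ]
shift tool mm [-593.7   31.3  558.6]
tilt fix deg (tool) [ 0.01 -0.   -0.1 ] jaw yaw -74.7
```

```bash
python3 -m jog '0 5.8 0 -20 0 30 0; 0 5.8 0 -20 0 30 0; 0 5.8 0 -20 0 30 0; 0 5.8 0 -20 0 30 0; 0 5.8 0 -20 0 30 0' 60
python3 - <<'E'
from h import *
plan([.575,.085,.2])
E
```

```text
clock: 0.52
tcp_pos: [0.3208, -0.5408, 0.231]
orientation: [-1.084, 1.388, -1.386]
contact_force: [0.5, -1.1, -0.0]
grip_width: 0.0256
t 0.52 tcp [ 0.3208 -0.5408  0.231 ] w 0.0256 F [ 0.5 -1.1 -0. ] j [ 0.88  0.4   0.08  1.68 -0.03  1.07 -0.85]
axes x [-0.242 -0.97  -0.001] y [-0.001  0.001 -1.   ] z [ 0.97  -0.242 -0.001]
shift tool mm [-668.6   31.5   95.5]
tilt fix deg (tool) [ 0.05 -0.   -0.05] jaw yaw -104.0
```

```bash
python3 -m jog '0 0 0 -38 0 5 0; 0 0 0 -38 0 5 0; 0 0 0 -38 0 5 0; 0 0 0 -38 0 5 0; 0 0 0 -38 0 5 0';python3 -m jog '0 0 0 -38 0 5 0; 0 0 0 -38 0 5 0; 0 0 0 -38 0 5 0; 0 0 0 -38 0 5 0; 0 0 0 -38 0 5 0'; python3 -m jog '0 0 0 -38 0 2 0; 0 0 0 -38 0 0 0; 0 0 0 -38 0 0 0; 0 0 0 -38 0 0 0; 0 0 0 -38 0 0 0'
python3 - <<'E'
from h import *
plan([.5404,.0759,.2])
E
```

```text
clock: 0.93
tcp_pos: [0.3896, -0.3618, 0.231]
orientation: [-1.087, 1.383, -1.382]
contact_force: [0.7, -0.6, 0.2]
grip_width: 0.0
clock: 1.35
tcp_pos: [0.4586, -0.1832, 0.2312]
orientation: [-1.087, 1.383, -1.383]
contact_force: [0.8, -0.1, -0.7]
grip_width: -0.0002
clock: 1.77
tcp_pos: [0.5052, 0.0009, 0.2311]
orientation: [-1.087, 1.383, -1.383]
contact_force: [0.5, -0.0, -0.6]
grip_width: -0.0001
t 1.77 tcp [0.5052 0.0009 0.2311] w -0.0001 F [ 0.5 -0.  -0.6] j [ 0.11  0.21 -0.26  1.94  0.07  1.   -2.  ]
axes x [-0.236 -0.972  0.   ] y [-0. -0. -1.] z [ 0.972 -0.236 -0.   ]
shift tool mm [-81.2  31.1  16.5]
tilt fix deg (tool) [0.02 0.   0.02] jaw yaw -103.7
```

```bash
python3 -m jog '0 0 0 -27 0 5 0; 0 0 0 -27 0 5 0; 0 0 0 -27 10 6 0; 0 0 0 0 30 0 0; 0 0 0 0 30 0 0';python3 -m jog '0 0 0 0 30 0 0; 0 0 0 0 25 0 0; 0 0 0 0 20 0 0; 0 0 0 0 12 0 0; 0 0 0 0 0 0 0';  python3 - <<'E'
from h import *
from bench import imaging
plan([.5404,.0759,.07])
f=imaging.grab_frame("scene");cv2.imwrite("pics/a1.png",cv2.resize(f["color"][130:290,200:400,::-1],None,fx=3.5,fy=3.5))
E
```

```text
clock: 2.18
tcp_pos: [0.5415, 0.0767, 0.1614]
orientation: [-1.085, 1.379, -1.38]
contact_force: [0.1, -1.3, -0.9]
grip_width: 0.0002
clock: 2.6
tcp_pos: [0.5381, 0.0736, 0.0717]
orientation: [-1.092, 1.386, -1.381]
contact_force: [-0.1, 0.2, 0.4]
grip_width: -0.0002
t 2.6 tcp [0.5381 0.0736 0.0717] w -0.0002 F [-0.1  0.2  0.4] j [-0.04  0.49 -0.26  1.98  0.19  0.7  -2.23]
axes x [-0.236 -0.972  0.002] y [-0.005 -0.001 -1.   ] z [ 0.972 -0.236 -0.005]
shift tool mm [-2.8  1.7  1.7]
tilt fix deg (tool) [0.27 0.   0.12] jaw yaw -103.6
```

View pics/a1.png

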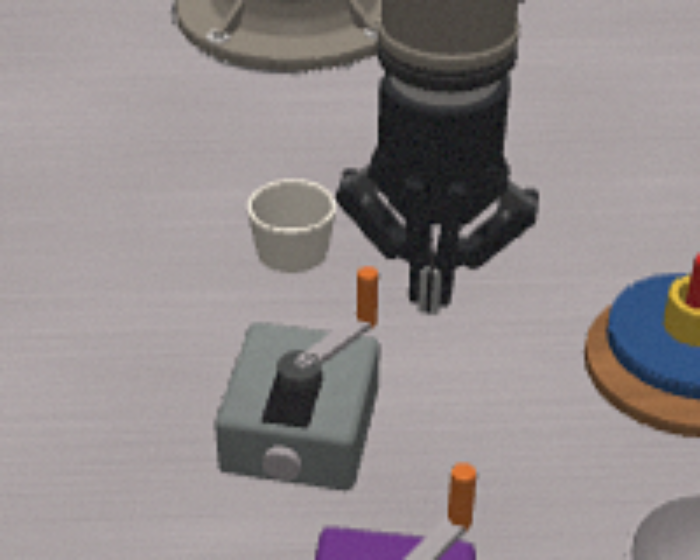

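The post is free and the fingers are beside it at (430,300) in the crop. Push now.

```bash
python3 -m jog '0 0 0 12 -3 2 0; 0 0 0 15 0 0 0; 0 0 0 15 0 0 0; 0 0 0 15 0 0 0; 0 0 0 12 0 0 0'; python3 -m jog '0 0 0 10 0 0 0; 0 0 0 7 0 0 0; 0 0 0 5 0 0 0; 0 0 0 0 0 0 0; 0 0 0 0 0 0 0';  python3 - <<'E'
from h import *
from bench import imaging
plan([.518,-.0347,.075])
f=imaging.grab_frame("scene");cv2.imwrite("pics/a2.png",cv2.resize(f["color"][130:290,200:400,::-1],None,fx=3.5,fy=3.5))
f=imaging.grab_frame("top");cv2.imwrite("pics/a2t.png",cv2.resize(f["color"][150:300,200:360,::-1],None,fx=3.5,fy=3.5))
E
```

```text
clock: 3.07
tcp_pos: [0.5267, 0.0055, 0.0792]
orientation: [-1.083, 1.381, -1.384]
contact_force: [1.3, 3.1, 0.1]
grip_width: 0.0001
clock: 3.48
tcp_pos: [0.5241, -0.014, 0.0794]
orientation: [-1.08, 1.378, -1.384]
contact_force: [4.9, 4.4, 0.3]
grip_width: 0.0001
t 3.48 tcp [ 0.5241 -0.014   0.0794] w 0.0001 F [4.9 4.4 0.3] j [ 0.12  0.45 -0.26  2.03  0.18  0.68 -2.06]
axes x [-0.236 -0.972 -0.004] y [ 0.008  0.002 -1.   ] z [ 0.972 -0.236  0.007]
shift tool mm [21.5  4.3 -1.1]
tilt fix deg (tool) [-0.4   0.   -0.21] jaw yaw -103.6
```

View pics/a2.png

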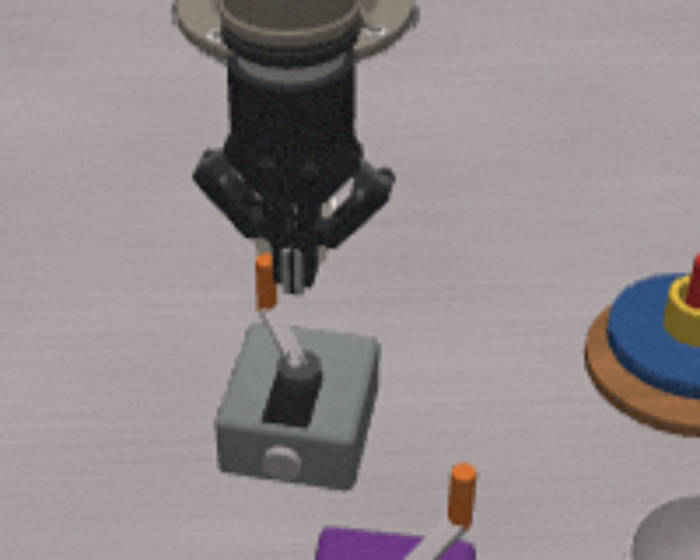

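View pics/a2t.png

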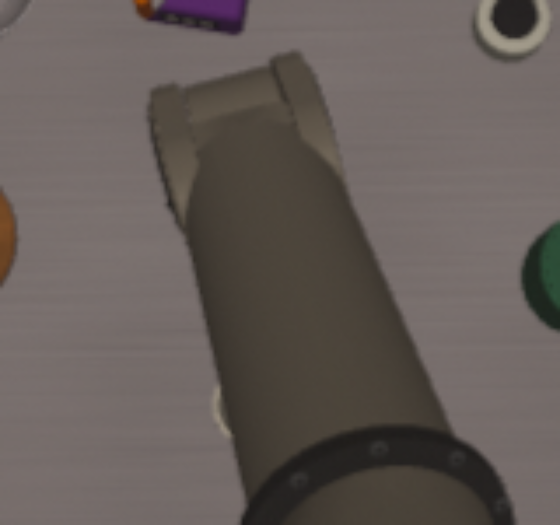

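```bash
cat >> h.py <<'E'
def lever():
    from bench import imaging
    f=imaging.grab_frame("scene");w=cloud(f);H,S,V=masks(f)
    m=(w[...,0]>.45)&(w[...,0]<.6)&(abs(w[...,1])<.12)&(w[...,2]>.064)&(H<18)&(S>150); p=w[m]; c=circ(p,.007)
    d=c-np.array([.580,-.0155]); print('post',len(p),c, 'r',np.hypot(*d),'lever',(np.arctan2(d[1],d[0])-(np.pi-.8))%(2*np.pi))
E
python3 - <<'E'
from h import *
lever()
E
```

```text
post 66 [ 0.51591866 -0.03537854] r 0.06709377117455124 lever 1.1007954218628253
```

Lever reads 1.10 rad at the stop. Back off and check the return.

```bash
python3 -m jog '0 0 0 -15 0 0 0; 0 0 0 -20 0 0 0; 0 0 0 -20 0 0 0; 0 0 0 -20 0 0 0; 0 0 0 -20 -5 0 0';python3 -m jog '0 0 0 -20 -10 0 0; 0 0 0 -10 -30 0 1; 0 0 0 0 -30 0 1; 0 0 0 0 0 0 1; 0 0 0 0 0 0 1';  python3 - <<'E'
from h import *
lever()
plan([.529,.2545,.16])
E
```

```text
clock: 4.05
tcp_pos: [0.5431, 0.0771, 0.0826]
orientation: [-1.087, 1.383, -1.384]
contact_force: [0.0, -0.1, 0.2]
grip_width: -0.0001
clock: 4.47
tcp_pos: [0.5518, 0.1061, 0.1549]
orientation: [-1.082, 1.38, -1.385]
contact_force: [-0.3, 0.2, 0.4]
grip_width: 0.0483
post 78 [0.53228662 0.03143965] r 0.06693203677173064 lever 0.022776062678359743
t 4.52 tcp [0.5506 0.1056 0.1534] w 0.0552 F [-0.2 -1.1 -1.3] j [-0.07  0.4  -0.29  1.89  0.14  0.87 -2.24]
axes x [-0.237 -0.972 -0.   ] y [ 0.002 -0.    -1.   ] z [ 0.972 -0.237  0.002]
shift tool mm [-139.5   -6.7  -56.3]
tilt fix deg (tool) [-0.12 -0.   -0.  ] jaw yaw -103.7
```

```bash
python3 -m jog '0 0 0 -33 -6 -12 1; 0 0 0 -35 0 -14 1; 0 0 0 -35 0 -14 1; 0 0 0 -36 0 -16 1; 0 0 0 0 0 0 1' 60;  python3 - <<'E'
from h import *
plan([.529,.2545,.07])
E
```

```text
clock: 4.93
tcp_pos: [0.5249, 0.2638, 0.1578]
orientation: [-1.091, 1.379, -1.37]
contact_force: [-0.3, 1.4, 0.9]
grip_width: 0.0851
t 4.93 tcp [0.5249 0.2638 0.1578] w 0.0851 F [-0.3  1.4  0.9] j [-0.31  0.44 -0.33  1.82  0.17  0.91 -2.52]
axes x [-0.226 -0.974 -0.004] y [-0.002  0.005 -1.   ] z [ 0.974 -0.226 -0.003]
shift tool mm [ 8.6 87.8  6.3]
tilt fix deg (tool) [ 0.18 -0.   -0.25] jaw yaw -103.1
```

```bash
python3 -m jog '0 0 0 0 20 0 1; 0 0 0 0 10 0 1; 0 0 0 0 0 0 1; 0 0 0 0 0 0 1; 0 0 0 0 0 0 1' 60;  python3 - <<'E'
from h import *
from bench import imaging
plan([.529,.2545,.07])
f=imaging.grab_frame("scene");cv2.imwrite("pics/b1.png",cv2.resize(f["color"][130:290,320:500,::-1],None,fx=3.5,fy=3.5))
E
```

```text
clock: 5.35
tcp_pos: [0.5288, 0.254, 0.1284]
orientation: [-1.087, 1.383, -1.384]
contact_force: [-0.5, -0.2, 0.6]
grip_width: 0.0855
t 5.35 tcp [0.5288 0.254  0.1284] w 0.0855 F [-0.5 -0.2  0.6] j [-0.31  0.47 -0.32  1.85  0.19  0.85 -2.53]
axes x [-0.237 -0.971  0.   ] y [-0. -0. -1.] z [ 0.971 -0.237 -0.   ]
shift tool mm [-0.6 58.4  0.1]
tilt fix deg (tool) [0.01 0.   0.02] jaw yaw -103.7
```

View pics/b1.png

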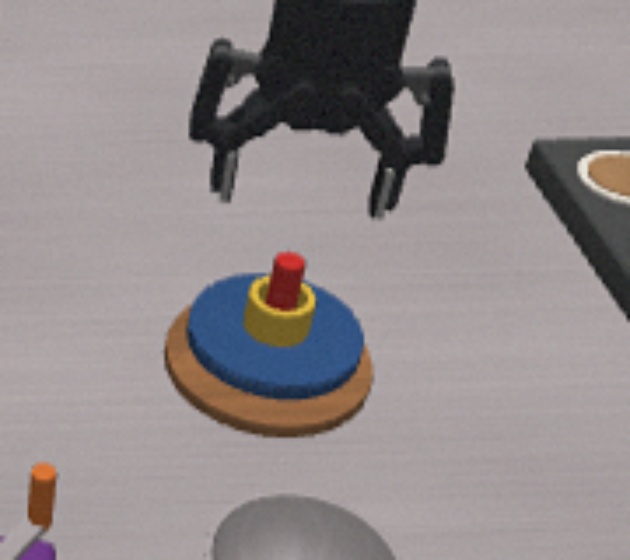

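```bash
python3 -m jog '0 0 0 0 20 0 1; 0 0 0 0 18 0 1; 0 0 0 0 10 0 1; 0 0 0 0 6 0 0.6; 0 0 0 0 0 0 0.5';  python3 - <<'E'
from h import *
from bench import imaging
plan([.529,.2545,.07])
f=imaging.grab_frame("scene");w=cloud(f);H,S,V=masks(f)
m=(w[...,0]>.47)&(w[...,0]<.6)&(abs(w[...,1]-.254)<.075)&(w[...,2]>.055)&(w[...,2]<.12)&(V<90)&(S<110);p=w[m]
for s in(p[p[:,1]<.254],p[p[:,1]>.254]): print(len(s),s[:,2].min(),np.percentile(s[:,2],[2,5,20]).round(4),s.mean(0))
cv2.imwrite("pics/b2.png",cv2.resize(f["color"][130:290,320:500,::-1],None,fx=3.5,fy=3.5))
E
```

```text
clock: 5.82
tcp_pos: [0.5281, 0.2544, 0.0735]
orientation: [-1.088, 1.383, -1.383]
contact_force: [-0.6, 0.0, 0.2]
grip_width: 0.0637
t 5.82 tcp [0.5281 0.2544 0.0735] w 0.0637 F [-0.6  0.   0.2] j [-0.33  0.54 -0.3   1.88  0.22  0.75 -2.56]
axes x [-0.236 -0.972  0.001] y [-0.001 -0.001 -1.   ] z [ 0.972 -0.236 -0.001]
shift tool mm [-0.3  3.5  0.9]
tilt fix deg (tool) [ 0.07 -0.    0.06] jaw yaw -103.7
64 0.08260352648619085 [0.0843 0.0865 0.0921] [0.52568958 0.21331976 0.1014818 ]
78 0.08350623993775153 [0.084  0.0848 0.0913] [0.54180513 0.28769633 0.10090735]
```

View pics/b2.png

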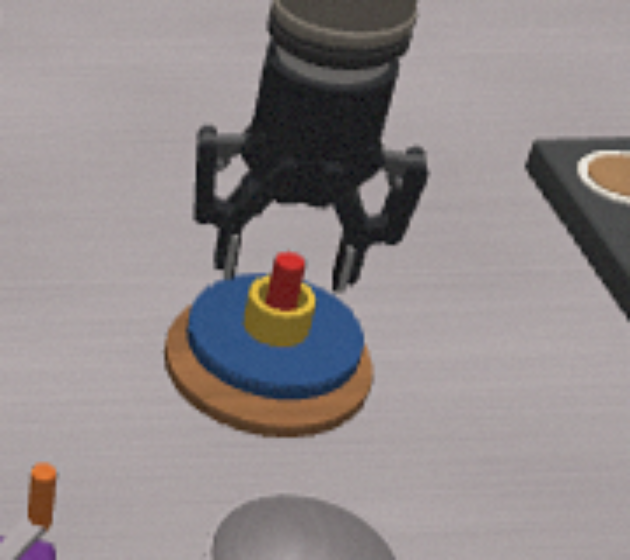

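```bash
python3 -m jog '0 0 0 0 4 0 0.5; 0 0 0 0 0 0 0.3; 0 0 0 0 0 0 0; 0 0 0 0 0 0 0; 0 0 0 0 0 0 0' 70; python3 -m jog '0 0 0 0 0 0 0; 0 0 0 0 0 0 0; 0 0 0 0 0 0 0; 0 0 0 0 0 0 0; 0 0 0 0 0 0 0' 70
python3 - <<'E'
from h import *
from bench import imaging
plan([.529,.2545,.07])
f=imaging.grab_frame("scene")
cv2.imwrite("pics/b3.png",cv2.resize(f["color"][130:290,320:500,::-1],None,fx=3.5,fy=3.5))
E
```

```text
clock: 6.28
tcp_pos: [0.5289, 0.2554, 0.0708]
orientation: [-1.086, 1.382, -1.382]
contact_force: [0.4, 1.4, 1.4]
grip_width: 0.0179
clock: 6.7
tcp_pos: [0.5289, 0.2554, 0.0708]
orientation: [-1.086, 1.382, -1.382]
contact_force: [-0.6, 2.3, 5.0]
grip_width: 0.0176
t 6.7 tcp [0.5289 0.2554 0.0708] w 0.0176 F [-0.6  2.3  5. ] j [-0.33  0.55 -0.29  1.88  0.22  0.74 -2.56]
axes x [-0.236 -0.972 -0.001] y [ 0.001  0.001 -1.   ] z [ 0.972 -0.236  0.001]
shift tool mm [0.8 0.8 0.3]
tilt fix deg (tool) [-0.04 -0.   -0.05] jaw yaw -103.6
```

View pics/b3.png

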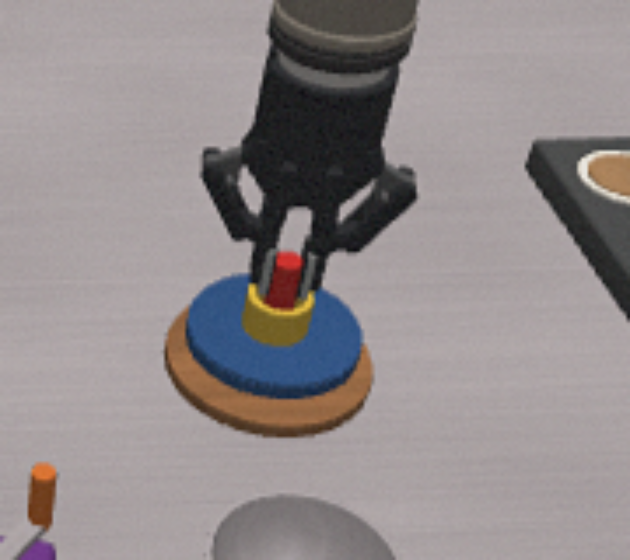

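```bash
python3 -m jog '0 0 0 0 -3 0 0; 0 0 0 0 -8 0 0; 0 0 0 0 -12 0 0; 0 0 0 0 -12 0 0; 0 0 0 0 -5 0 0' 70;  python3 - <<'E'
from h import *
from bench import imaging
plan(None)
f=imaging.grab_frame("scene")
cv2.imwrite("pics/b4.png",cv2.resize(f["color"][130:290,320:500,::-1],None,fx=3.5,fy=3.5))
E
```

```text
clock: 7.17
tcp_pos: [0.5293, 0.2552, 0.1126]
orientation: [-1.084, 1.382, -1.383]
contact_force: [0.1, 0.7, -2.0]
grip_width: 0.0177
t 7.17 tcp [0.5293 0.2552 0.1126] w 0.0177 F [ 0.1  0.7 -2. ] j [-0.32  0.49 -0.31  1.86  0.2   0.82 -2.54]
axes x [-0.236 -0.972 -0.001] y [ 0.002  0.001 -1.   ] z [ 0.972 -0.236  0.002]
tilt fix deg (tool) [-0.11  0.   -0.09] jaw yaw -103.7
```

View pics/b4.png

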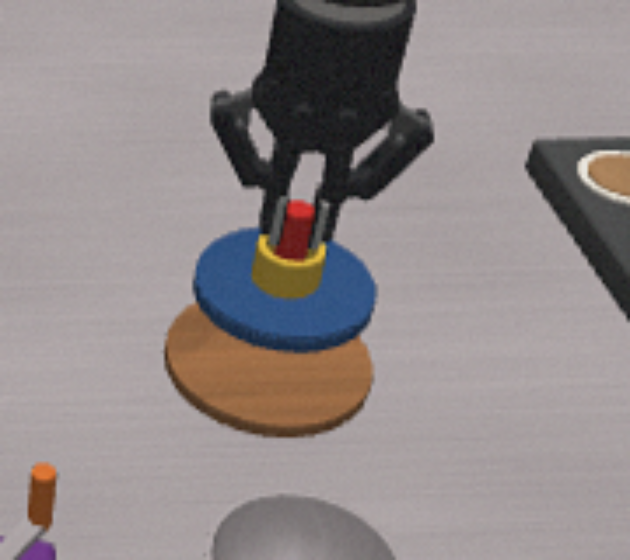

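```bash
python3 -m jog '0 0 0 0 -15 0 0; 0 0 0 0 -20 0 0; 0 0 0 5 -20 1 0; 0 0 0 10 -20 2 0; 0 0 0 16 -13 3 0' 70;  python3 -m jog '0 0 0 20 0 3.5 0; 0 0 0 24 0 4 0; 0 0 0 26 0 4 0; 0 0 0 26 0 4 0; 0 0 0 26 0 4 0' 70; python3 -m jog '0 0 0 26 0 4 0; 0 0 0 26 0 4 0; 0 0 0 26 0 4 0; 0 0 0 26 0 4 0; 0 0 0 26 0 4 0' 70
python3 - <<'E'
from h import *
from bench import imaging
plan([.4884,-.2878,.2])
f=imaging.grab_frame("scene")
cv2.imwrite("pics/c1.png",f["color"][:,:,::-1])
E
```

```text
clock: 7.63
tcp_pos: [0.5272, 0.2252, 0.2006]
orientation: [-1.085, 1.38, -1.38]
contact_force: [-0.3, 1.5, -2.4]
grip_width: 0.0176
clock: 8.05
tcp_pos: [0.5167, 0.0989, 0.1985]
orientation: [-1.087, 1.382, -1.383]
contact_force: [0.7, 0.1, -2.8]
grip_width: 0.0179
clock: 8.47
tcp_pos: [0.5053, -0.0321, 0.1985]
orientation: [-1.087, 1.382, -1.383]
contact_force: [0.2, 0.4, -2.6]
grip_width: 0.0179
t 8.47 tcp [ 0.5053 -0.0321  0.1985] w 0.0179 F [ 0.2  0.4 -2.6] j [ 0.14  0.25 -0.23  1.98  0.07  0.92 -1.94]
axes x [-0.236 -0.972  0.   ] y [ 0. -0. -1.] z [ 0.972 -0.236  0.   ]
shift tool mm [252.4  -1.4  43.9]
tilt fix deg (tool) [-0.01  0.    0.  ] jaw yaw -103.7
```

View pics/c1.png

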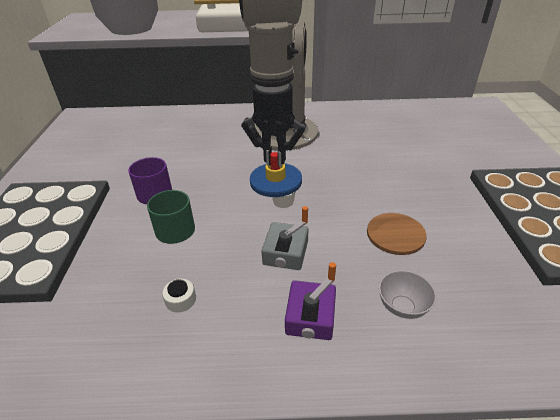

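```bash
python3 -m jog '0 0 0 26 0 4.5 0; 0 0 0 26 0 4.5 0; 0 0 0 26 0 4.5 0; 0 0 0 26 0 4.5 0; 0 0 0 26 0 4.5 0' 70;  python3 -m jog '0 0 0 26 0 4.5 0; 0 0 0 26 0 4.5 0; 0 0 0 26 0 4.5 0; 0 0 0 22 0 4 0; 0 0 0 14 0 2.5 0' 70; python3 -m jog '0 0 0 8 0 1.5 0; 0 0 0 0 0 0 0; 0 0 0 0 0 0 0; 0 0 0 0 0 0 0; 0 0 0 0 0 0 0' 70
cat >> h.py <<'E'
def lids():
    from bench import imaging
    for n in("scene","top"):
        f=imaging.grab_frame(n); w=cloud(f);H,S,V=masks(f); b=(w[...,0]>.35)&(w[...,0]<.63)&(w[...,1]>-.42)&(w[...,1]<-.15)
        m=b&(H>98)&(H<118)&(S>150);p=w[m]
        if len(p)>50:
            z=np.median(p[:,2]); q=p[abs(p[:,2]-z)<.006]; A=np.c_[q[:,:2]-q[:,:2].mean(0),np.ones(len(q))]; s=np.linalg.lstsq(A,q[:,2],rcond=None)[0]
            print(n,'blue',len(p),'centre',np.percentile(q,[.5,99.5],axis=0).mean(0).round(4),'z',s[2].round(4),'slope',s[:2].round(3))
        m=b&(H>18)&(H<32)&(S>150);p=w[m]
        if len(p)>20: print(n,'collar',len(p),circ(p,.0215),'ztop',np.percentile(p[:,2],98).round(4))
        p=w[b&((H<5)|(H>175))&(S>180)]
        if len(p)>8: print(n,'knob',len(p),circ(p,.010),'ztop',p[:,2].max().round(4))
        p=w[b&(H>60)&(H<90)&(S>90)&(w[...,2]>.084)]
        if len(p)>20: print(n,'rim',len(p),circ(p,.048))
        cv2.imwrite(f"pics/last_{n}.png",f["color"][:,:,::-1])
E
python3 - <<'E'
from h import *
plan([.4884,-.2878,.2])
lids()
import shutil;shutil.copy('pics/last_scene.png','pics/c2.png')
i=cv2.imread('pics/c2.png');cv2.imwrite('pics/c2.png',cv2.resize(i[90:260,80:270],None,fx=3.5,fy=3.5))
E
```

```text
clock: 8.93
tcp_pos: [0.4966, -0.1635, 0.1985]
orientation: [-1.087, 1.382, -1.383]
contact_force: [0.6, -0.2, -3.5]
grip_width: 0.0179
clock: 9.35
tcp_pos: [0.4887, -0.2809, 0.1984]
orientation: [-1.086, 1.384, -1.386]
contact_force: [0.2, 0.4, -2.1]
grip_width: 0.0176
clock: 9.77
tcp_pos: [0.4895, -0.2844, 0.1983]
orientation: [-1.088, 1.381, -1.38]
contact_force: [-0.9, -0.3, -1.9]
grip_width: 0.0179
t 9.77 tcp [ 0.4895 -0.2844  0.1983] w 0.0179 F [-0.9 -0.3 -1.9] j [ 0.49  0.34 -0.1   1.85  0.04  0.96 -1.43]
axes x [-0.234 -0.972 -0.001] y [ 0.     0.001 -1.   ] z [ 0.972 -0.234 -0.   ]
shift tool mm [ 3.5 -1.7 -0.3]
tilt fix deg (tool) [ 0.01  0.   -0.04] jaw yaw -103.5
scene blue 781 centre [ 0.4937 -0.2834  0.1642] z 0.1656 slope [-0.01   0.008]
scene collar 258 [ 0.48802404 -0.28441049] ztop 0.1946
scene knob 77 [ 0.50537306 -0.28931724] ztop 0.2249
scene rim 107 [ 0.48748983 -0.2879034 ]
top blue 711 centre [ 0.4887 -0.2782  0.165 ] z 0.1652 slope [0.005 0.013]
top collar 71 [ 0.49117206 -0.28562378] ztop 0.1947
```

View pics/c2.png

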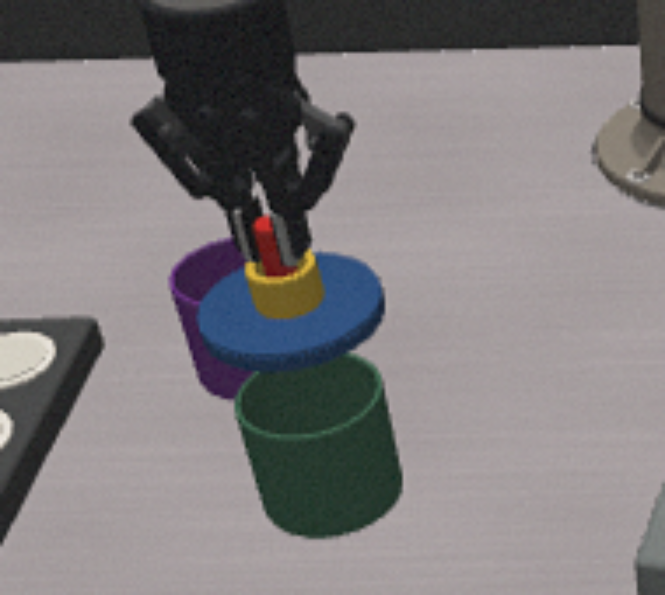

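```bash
python3 -m jog '0 0 0 3.5 5 0 0; 0 0 0 0 8 0 0; 0 0 0 0 8 0 0; 0 0 0 0 8 0 0; 0 0 0 0 4 0 0' 70; python3 -m jog '0 0 0 0 4 0 0; 0 0 0 0 3 0 0; 0 0 0 0 3 0 0; 0 0 0 0 3 0 0; 0 0 0 0 0 0 0' 70
python3 - <<'E'
from h import *
plan([.4884,-.2878,.1308])
lids()
E
```

```text
clock: 10.28
tcp_pos: [0.4874, -0.289, 0.1634]
orientation: [-1.088, 1.385, -1.381]
contact_force: [-0.3, 0.1, -4.1]
grip_width: 0.0181
clock: 10.7
tcp_pos: [0.4881, -0.2894, 0.1518]
orientation: [-1.087, 1.383, -1.382]
contact_force: [0.5, 0.3, -3.9]
grip_width: 0.0174
t 10.7 tcp [ 0.4881 -0.2894  0.1518] w 0.0174 F [ 0.5  0.3 -3.9] j [ 0.5   0.39 -0.09  1.89  0.05  0.86 -1.43]
axes x [-0.236 -0.972 -0.   ] y [-0.001  0.    -1.   ] z [ 0.972 -0.236 -0.001]
shift tool mm [-1.6 21.  -0.1]
tilt fix deg (tool) [ 0.04  0.   -0.01] jaw yaw -103.6
scene blue 780 centre [ 0.4912 -0.2882  0.1182] z 0.1191 slope [-0.006  0.009]
scene collar 235 [ 0.48655299 -0.28979284] ztop 0.148
scene knob 70 [ 0.48648962 -0.28896057] ztop 0.1776
scene rim 61 [ 0.48628517 -0.28717505]
top blue 640 centre [ 0.4866 -0.284   0.1189] z 0.1189 slope [0.001 0.009]
top collar 57 [ 0.48977088 -0.29043181] ztop 0.1496
```

```bash
python3 -m jog '0 0 0 -1.5 3 0 0; 0 0 0 0 3 0 0; 0 0 0 0 3 0 0; 0 0 0 0 3 0 0; 0 0 0 0 3 0 0' 70; python3 -m jog '0 0 0 0 2 0 0; 0 0 0 0 1 0 0; 0 0 0 0 1 0 0; 0 0 0 0 0.5 0 0; 0 0 0 0 0 0 0' 70
python3 - <<'E'
from h import *
plan([.4884,-.2878,.1308])
E
```

```text
clock: 11.22
tcp_pos: [0.4886, -0.288, 0.1369]
orientation: [-1.087, 1.383, -1.382]
contact_force: [0.5, 0.2, -3.2]
grip_width: 0.0177
clock: 11.63
tcp_pos: [0.4886, -0.2881, 0.1328]
orientation: [-1.087, 1.383, -1.383]
contact_force: [-0.3, 1.0, -3.0]
grip_width: 0.0178
t 11.63 tcp [ 0.4886 -0.2881  0.1328] w 0.0178 F [-0.3  1.  -3. ] j [ 0.49  0.42 -0.09  1.9   0.05  0.82 -1.43]
axes x [-0.236 -0.972  0.   ] y [-0.  0. -1.] z [ 0.972 -0.236 -0.   ]
shift tool mm [-0.2  2.  -0.3]
tilt fix deg (tool) [0. 0. 0.] jaw yaw -103.7
```

```bash
python3 -m jog '0 0 0 0 0.7 0 0; 0 0 0 0 0.7 0 0; 0 0 0 0 0.5 0 0; 0 0 0 0 0.3 0 0; 0 0 0 0 0 0 0' 70
python3 - <<'E'
from h import *
plan([.4884,-.2878,.1308]); lids()
E
```

```text
clock: 12.05
tcp_pos: [0.4888, -0.288, 0.1309]
orientation: [-1.087, 1.382, -1.383]
contact_force: [0.4, 0.6, 0.7]
grip_width: 0.0178
t 12.05 tcp [ 0.4888 -0.288   0.1309] w 0.0178 F [0.4 0.6 0.7] j [ 0.49  0.42 -0.09  1.9   0.05  0.82 -1.43]
axes x [-0.236 -0.972  0.   ] y [ 0. -0. -1.] z [ 0.972 -0.236  0.   ]
shift tool mm [-0.1  0.1 -0.5]
tilt fix deg (tool) [-0.02 -0.    0.  ] jaw yaw -103.7
scene blue 773 centre [ 0.4926 -0.2874  0.0971] z 0.0983 slope [-0.009  0.004]
scene collar 222 [ 0.48730354 -0.28822489] ztop 0.1272
scene knob 69 [ 0.48796237 -0.28641731] ztop 0.1589
top blue 598 centre [ 0.4874 -0.2817  0.0976] z 0.0976 slope [0.002 0.007]
top collar 59 [ 0.49052299 -0.28898667] ztop 0.1295
```

Contact felt (Fz −3 → +0.7) and the plate top is at 0.098 m, as expected when seated. Release and rise slightly.

```bash
python3 -m jog '0 0 0 0 0 0 0.4; 0 0 0 0 0 0 0.8; 0 0 0 0 0 0 0.8; 0 0 0 0 0 0 0.8; 0 0 0 0 0 0 0.8' 60; python3 -m jog '0 0 0 0 0 0 0.8; 0 0 0 0 0 0 0.8; 0 0 0 0 0 0 0.8; 0 0 0 0 0 0 0.8; 0 0 0 0 0 0 0.8'
python3 - <<'E'
from h import *
plan([.4884,-.2878,.1]); lids()
i=cv2.imread('pics/last_scene.png');cv2.imwrite('pics/d1.png',cv2.resize(i[90:260,80:270],None,fx=3.5,fy=3.5))
E
```

```text
clock: 12.57
tcp_pos: [0.4887, -0.2882, 0.1306]
orientation: [-1.087, 1.382, -1.383]
contact_force: [0.2, 0.3, 0.4]
grip_width: 0.0679
clock: 12.98
tcp_pos: [0.4886, -0.288, 0.1306]
orientation: [-1.087, 1.383, -1.383]
contact_force: [-0.5, 0.3, 0.7]
grip_width: 0.0684
t 12.98 tcp [ 0.4886 -0.288   0.1306] w 0.0684 F [-0.5  0.3  0.7] j [ 0.49  0.42 -0.09  1.9   0.05  0.82 -1.43]
axes x [-0.236 -0.972  0.   ] y [-0. -0. -1.] z [ 0.972 -0.236 -0.   ]
shift tool mm [-0.2 30.6 -0.3]
tilt fix deg (tool) [0. 0. 0.] jaw yaw -103.7
scene blue 769 centre [ 0.4952 -0.2874  0.0966] z 0.0978 slope [-0.007 -0.   ]
scene collar 245 [ 0.48765352 -0.28784144] ztop 0.1266
scene knob 115 [ 0.48763686 -0.28838196] ztop 0.1575
top blue 558 centre [ 0.4875 -0.2819  0.0971] z 0.097 slope [0.    0.001]
top collar 55 [ 0.49042556 -0.28859585] ztop 0.1281
```

View pics/d1.png

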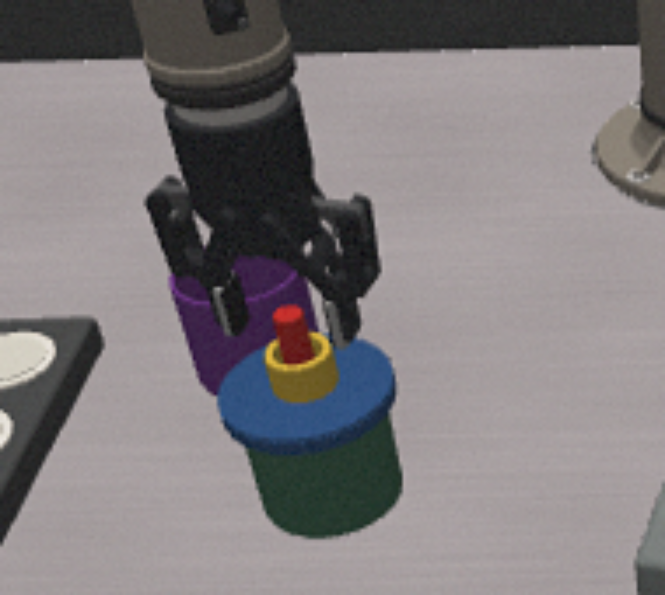

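```bash
python3 -m jog '0 0 0 0 8 0 0.8; 0 0 0 0 9 0 0.8; 0 0 0 0 8 0 0.8; 0 0 0 0 4 0 0.8; 0 0 0 0 3 0 0.8' 50; python3 -m jog '0 0 0 0 0 0 0.8; 0 0 0 0 0 0 0.7; 0 0 0 0 0 0 0.65; 0 0 0 0 0 0 0.6; 0 0 0 0 0 0 0.58'
python3 - <<'E'
from h import *
plan([.4884,-.2878,.0985]); lids()
i=cv2.imread('pics/last_scene.png');cv2.imwrite('pics/d2.png',cv2.resize(i[90:260,80:270],None,fx=3.5,fy=3.5))
E
```

```text
clock: 13.5
tcp_pos: [0.488, -0.2877, 0.0973]
orientation: [-1.088, 1.384, -1.381]
contact_force: [0.3, 0.4, -0.3]
grip_width: 0.0683
clock: 13.92
tcp_pos: [0.4889, -0.2882, 0.099]
orientation: [-1.087, 1.382, -1.383]
contact_force: [0.6, -0.1, -0.5]
grip_width: 0.0496
t 13.92 tcp [ 0.4889 -0.2882  0.099 ] w 0.0496 F [ 0.6 -0.1 -0.5] j [ 0.49  0.46 -0.09  1.92  0.06  0.75 -1.44]
axes x [-0.236 -0.972  0.   ] y [ 0.001 -0.    -1.   ] z [ 0.972 -0.236  0.001]
shift tool mm [-0.3  0.5 -0.6]
tilt fix deg (tool) [-0.04 -0.    0.01] jaw yaw -103.7
scene blue 637 centre [ 0.496  -0.2867  0.0964] z 0.0978 slope [-0.007 -0.   ]
scene collar 207 [ 0.48761795 -0.28752633] ztop 0.127
scene knob 101 [ 0.48744778 -0.28814874] ztop 0.1575
top blue 530 centre [ 0.4874 -0.2776  0.0968] z 0.0971 slope [-0.001 -0.005]
top collar 41 [ 0.49014532 -0.28879533] ztop 0.1288
```

View pics/d2.png

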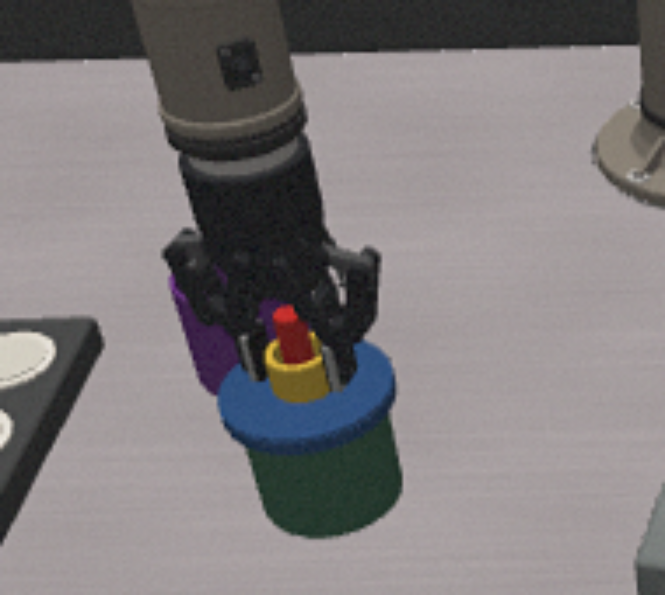

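Fingers straddle the collar at width 50 mm, with no contact. Close.

```bash
python3 -m jog '0 0 0 0 0 0 0.5; 0 0 0 0 0 0 0.45; 0 0 0 0 0 0 0.3; 0 0 0 0 0 0 0.3; 0 0 0 0 0 0 0.3' 40; python3 -m jog '0 0 0 0 0 0 0.3; 0 0 0 0 0 0 0.3; 0 0 0 0 0 0 0.3; 0 0 0 0 0 0 0.3; 0 0 0 0 0 0 0.3' 50;  python3 -m jog '0 0 0 0 -2 0 0.3; 0 0 0 0 -3 0 0.3; 0 0 0 0 -4 0 0.3; 0 0 0 0 0 0 0.3; 0 0 0 0 0 0 0.3' 50
python3 - <<'E'
from h import *
plan(None); lids()
i=cv2.imread('pics/last_scene.png');cv2.imwrite('pics/d3.png',cv2.resize(i[90:260,80:270],None,fx=3.5,fy=3.5))
E
```

```text
clock: 14.43
tcp_pos: [0.4888, -0.2881, 0.0991]
orientation: [-1.087, 1.382, -1.383]
contact_force: [-1.2, 1.4, 6.0]
grip_width: 0.0433
clock: 14.85
tcp_pos: [0.4888, -0.2881, 0.0992]
orientation: [-1.087, 1.382, -1.383]
contact_force: [-1.7, 1.0, 6.1]
grip_width: 0.0429
clock: 15.27
tcp_pos: [0.4888, -0.2882, 0.1078]
orientation: [-1.087, 1.382, -1.383]
contact_force: [-0.7, 0.6, -1.9]
grip_width: 0.0427
t 15.27 tcp [ 0.4888 -0.2882  0.1078] w 0.0427 F [-0.7  0.6 -1.9] j [ 0.49  0.45 -0.09  1.92  0.06  0.77 -1.44]
axes x [-0.236 -0.972  0.   ] y [ 0. -0. -1.] z [ 0.972 -0.236  0.001]
tilt fix deg (tool) [-0.03  0.    0.01] jaw yaw -103.7
scene blue 654 centre [ 0.496  -0.2876  0.1051] z 0.1063 slope [-0.006  0.   ]
scene collar 189 [ 0.48728204 -0.28763902] ztop 0.1353
scene knob 90 [ 0.48729365 -0.28800846] ztop 0.159
top blue 535 centre [ 0.4877 -0.2777  0.1056] z 0.1054 slope [-0.002  0.002]
top collar 43 [ 0.48955605 -0.28992945] ztop 0.1369
```

View pics/d3.png

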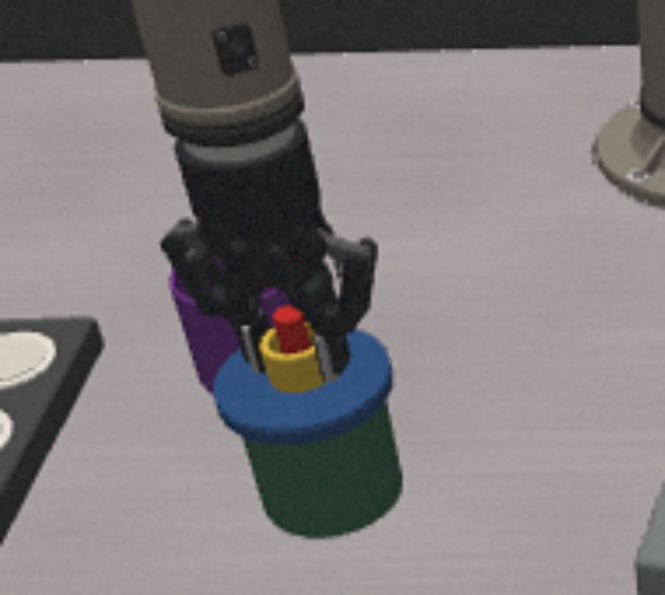

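The outer lid is up 8.5 mm and the knob has stayed put. Continue straight up.

```bash
python3 -m jog '0 0 0 0 -3 0 0.3; 0 0 0 0 -5 0 0.3; 0 0 0 0 -7 0 0.3; 0 0 0 0 -8 0 0.3; 0 0 0 0 -9 0 0.3' 50; python3 -m jog '0 0 0 0 -10 0 0.3; 0 0 0 0 -10 0 0.3; 0 0 0 0 -10 0 0.3; 0 0 0 0 -9 0 0.3; 0 0 0 0 -8 0 0.3' ;  python3 -m jog '0 0 0 0 -6 0 0.3; 0 0 0 0 -4 0 0.3; 0 0 0 0 -2 0 0.3; 0 0 0 0 0 0 0.3; 0 0 0 0 0 0 0.3'; python3 -m jog '0 0 0 0 0 0 0.3; 0 0 0 0 0 0 0.3; 0 0 0 0 0 0 0.3; 0 0 0 0 0 0 0.3; 0 0 0 0 0 0 0.3';python3 - <<'E'
from h import *
plan(None); lids(); lever()
i=cv2.imread('pics/last_scene.png');cv2.imwrite('pics/d4.png',cv2.resize(i[90:260,80:310],None,fx=3.2,fy=3.2))
E
```

```text
clock: 15.78
tcp_pos: [0.4887, -0.2881, 0.1405]
orientation: [-1.087, 1.382, -1.383]
contact_force: [1.1, 0.1, -1.3]
grip_width: 0.0429
clock: 16.2
tcp_pos: [0.4888, -0.2882, 0.188]
orientation: [-1.086, 1.382, -1.383]
contact_force: [0.5, 0.0, -1.0]
grip_width: 0.0428
clock: 16.62
tcp_pos: [0.4884, -0.2879, 0.1983]
orientation: [-1.087, 1.383, -1.382]
contact_force: [-1.0, 0.4, -1.1]
grip_width: 0.0428
clock: 17.03
tcp_pos: [0.4886, -0.288, 0.1984]
orientation: [-1.087, 1.383, -1.382]
contact_force: [0.1, 0.0, -1.9]
grip_width: 0.0428
t 17.03 tcp [ 0.4886 -0.288   0.1984] w 0.0428 F [ 0.1  0.  -1.9] j [ 0.5   0.34 -0.09  1.85  0.04  0.96 -1.42]
axes x [-0.236 -0.972 -0.   ] y [-0.  0. -1.] z [ 0.972 -0.236 -0.   ]
tilt fix deg (tool) [ 0.01 -0.   -0.  ] jaw yaw -103.7
scene blue 739 centre [ 0.4959 -0.2872  0.1954] z 0.1969 slope [-0.013 -0.003]
scene collar 300 [ 0.48823048 -0.28567754] ztop 0.2261
scene knob 126 [ 0.4874292  -0.28834314] ztop 0.1501
top blue 665 centre [ 0.4871 -0.2783  0.1964] z 0.1963 slope [ 0.003 -0.   ]
top collar 55 [ 0.48969986 -0.28949071] ztop 0.2275
post 80 [0.5319059  0.03158398] r 0.06730485179317103 lever 0.025214399040507374
```

View pics/d4.png

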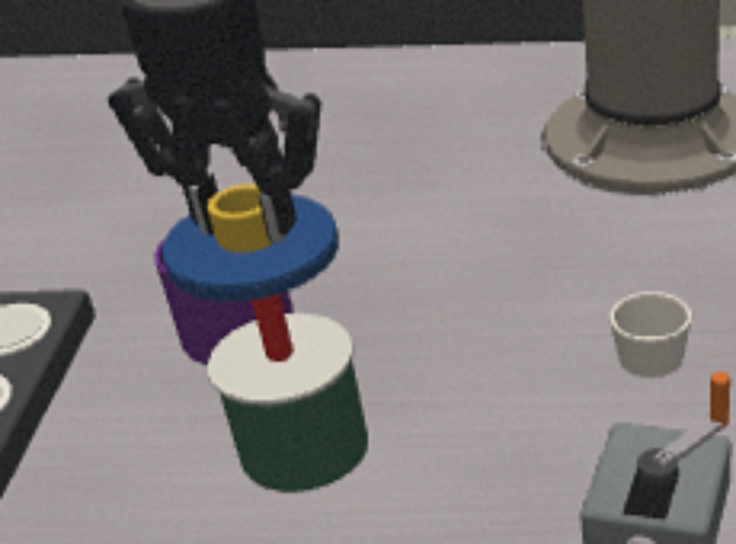

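Run:
```python
from h import *
from bench import r,imaging
f=imaging.grab_frame("scene");w=cloud(f);H,S,V=masks(f)
m=(abs(w[...,0]-.488)<.07)&(abs(w[...,1]+.288)<.07)&(w[...,2]>.085)&(w[...,2]<.1)&(S<60)&(V>130);p=w[m]
A=np.c_[p[:,:2]-p[:,:2].mean(0),np.ones(len(p))];s=np.linalg.lstsq(A,p[:,2],rcond=None)[0];print('flange',len(p),'z',s[2],'slope',s[:2],'y centre',np.percentile(p[:,1],[.5,99.5]).mean())
r.hand_in()
```

```text
flange 839 z 0.09397809755842887 slope [0.00299325 0.00128054] y centre -0.28816250442805874
the job is handed in; nothing more can be done
```

The job is done and handed in at about 17 s of robot time (limit 72 s). It gave no verdict, so what follows rests on my own measurements.

- **Lever:** I pushed the grey counter's lever to its stop, where it measured 1.10 rad, and let it spring back. It read about 0.02 rad on release and in the last check.
- **Lids placed:** I carried the nested pair by the red knob and set it on the green canister. First contact was gentle, at about 3–4 N, and then I let go.
- **Inner lid:** its flange top measured 94.0 mm above the table, which is what fully seated should give. Its slope was under 0.004, and it sat within about 1 mm of the mouth centre sideways (y).
- **Outer lid:** I lifted it alone by the yellow collar and am still holding it. Its underside is about 193 mm above the table, roughly 99 mm above where it sat, and level to about 0.013 rad.

No check failed. The arm never reached near the bowl, timer or ramekin, but I did not measure their positions again at the end. Nor did I re-measure the canister on its own after the lids were on. The two cameras disagreed by up to 9 mm on the outer lid's sideways centre, because the gripper hid part of it; I relied on the collar and gripper readings instead.

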